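Feel out the tight spot in the router slide

TASK

Check the router slide for its one tight spot: slide the carriage slowly and gently until it presses lightly against the buffer at the left end as seen from the robot (the end with the wider block), then all the way back until it presses lightly against the buffer at the right end, feeling for the place where it drags. Then bring the carriage back to the tight spot, leave it standing there and let go, without disturbing the other things on the bench.

Things in the scene. Friction and masses are not known exactly. Their poses are not given: they have to be found in the camera images.
- rail: Router slide fixed to the bench: plywood board 130 x 430 x 18 mm with an aluminium rail, 56 mm wide, top 40 mm above the bench. Origin: centre of the board's underside; z up, y along the rail to the left end as seen from the robot (wide 80 mm end block; the right one is 44 mm wide), x away from the robot. End blocks are 66 mm high, inner faces 170 mm from the middle.
- rail_middle (a point): Middle of the rail's length, on its top face. One hidden tight spot lies within 75 mm either side of here along the rail; it cannot be seen. While the carriage's middle is within about 10 mm of the tight spot its drag, felt while it moves, rises from about 2 N to 13 to 18 N before the middle, alike from both directions, then falls again.
- carriage: Aluminium carriage plate, 94 mm across the rail, 70 mm along it, top 60 mm above the bench, about 0.6 kg, held on the rail; friction about 2 N, it stays where left. Origin: its middle, on the rail's centre line, 40 mm above the bench; axes as the rail's. It meets the buffers when 110 mm either side of the rail's middle.
- router_ring (a point): Centre of the steel router clamp ring fixed to the carriage's far side, 92 mm beyond the rail's centre line; the ring is 71 mm across, its top 65 mm above the bench.
- grip (a point): Point to take hold of the carriage: on the axis of its upright wooden grip (24 x 24 mm, sides parallel to the rail's axes, from 60 to 120 mm above the bench), 95 mm above the bench.
- buffer_left: Spring buffer with a round rubber tip, 20 mm across, in the wide left end block; its axis lies along the rail, 52 mm above the bench. Origin at the middle of the tip's face, where the carriage meets it. It gives 1 mm for each 1.2 N and bottoms after 15 mm. A light press of 3 to 10 N is right; pressing it to the bottom (over 17 N) is too hard.
- buffer_right: The same spring buffer in the narrow right end block, facing the other way.
- glue_jar: White jar with a steel cap, 60 mm across, 75 mm high, standing beyond the slide; leave alone. Origin at the centre of its underside.
- screwdriver: Screwdriver with a wooden handle, 200 mm long, lying on the robot's side of the slide; leave alone. Origin at its underside near the middle.
- neck_block: Dark wood block 50 x 150 x 35 mm, lying beyond the slide; leave alone. Origin at the centre of its underside.

How it is judged:
By the outcome, as a careful person would: the job done as asked, in the order asked, and still so for the second after the job is handed in, with the robot touching nothing.
It also fails if it takes over 58 s, if anything falls off the work surface, if the arm or the gripper's body presses on something with over 40 N, if the wrist force passes 120 N, or if a joint passes its speed limit or range.

ROBOT

A 6-joint arm with a two-finger parallel gripper is mounted at the origin on the work surface. World frame = base frame: x ahead of the robot, y to its left, z up, the work surface at z = 0. Lengths are in m, angles in rad, forces in N, time in s.
With the tool pointing down it reaches from about 0.275 to 0.825 m from the base axis. Payload 5.2 kg.
Tool frame: the origin (TCP) lies at the centre of the arm's flange, where the gripper is bolted on; the fingertips stand robot.tips_ahead ahead of it and the grasp point (between the pads) lies 167 mm ahead of it (robot.tips_ahead is the distance from the TCP to the fingertips, in m); z points along the fingers, y is the direction in which the jaws open and shut (so a half turn about z gives the same grasp; the last joint's range is limited). The gripper opens to 93 mm and grips with 3 to 60 N. Pads are 15 mm wide; open, the fingers measure 128 mm over their backs; the gripper's body (75 mm by 188 mm) begins 65 mm behind the grasp point.
Start: joints at [-1.459, 0.259, 1.535, -0, 1.348, -0.203], TCP at [0.17, -0.523, 0.405] pointing down, gripper open.
Joint ranges: [-3.14, 3.14], [-0.91, 2.08], [0.19, 2.58], [-1.22, 4.36], [0.22, 2.71], [-3.12, 3.12]. Speed limits (rad/s): [2.57, 2.57, 3.14, 3.14, 3.14, 3.14].

INTERFACE

Orientations are given as [roll, pitch, yaw] about the fixed x, y, z axes, in that order (R = Rz(yaw) Ry(pitch) Rx(roll)).
In Python, from cell import readout, eyes, job, robot gives the robot as it stands.
- The arm moves only by the tool carry_out, never from a script. Its argument "increments" is a list of rows, each a list of 2 entries, a list of its own where there are three numbers: the shift along the tool's x, y, z in m, then the turn about the tool's z in rad. In form: [[[x, y, z], roll], ...]. A call has 1 to 20 rows; each row shifts and turns the commanded pose from where the row before left it, along the tool's axes as they then stand; what a row does not reach is not made up. A row lasts 1/8 s, in which the tool goes at most 62.5 mm and 10.7 degrees, less where a joint would pass 70% of its speed; a pose out of reach is approached as far as the arm can. A call is refused whole if a number of a shift passes 0.0625 or a number of a turn 0.188, either way. A call with a gripper value outside its range is refused whole. "gripper" is the opening, from -1 (shut) to 1 (fully open), set as the call begins (left out, the last holds). The fingers move at their own pace and stop on an object; "grip_force" is the grip in N (left out, the last holds). Time passes only in rows, so rows that do not move let the fingers close. It gives the time, the measured TCP pose, the force and the opening at its end, in the units of the state.
- readout.get_obs(): the state, without advancing time (a new reading comes with each control period).
- eyes.grab_frame(name): name is "side" or "top"; returns the picture (420x560x3 uint8, blue, green, red); there is no depth.
- eyes.camera_params(name): a dict with "fx", "fy", "cx", "cy" (pixels), "D" ([k1, k2, p1, p2, k3] as OpenCV has them; the pictures are not rectified), "eye" and "rotation" of the camera in the world. Camera axes: x right, y down, z forward; pixel columns grow to the right and rows downward; lengths in m; the calibration is good to about 2 mm. A picture is of the moment at which its call begins. camera_params takes no time and is no camera call.
- job.close_job(): hands the job in, once; it reports no verdict.
The state is a dict: "clock": time; "joints": joint angles; "dq": joint speeds; "joint_torque": joint torques, N m; "position": TCP position; "ee_rot": TCP orientation; "contact_force": force on the tool from outside, world axes, zero at the start; "wrist_torque": the same for the moment, N m; "grip_width": finger opening in m.
Only numpy, scipy, OpenCV 4.12 (cv2) and the standard library are available. Lean on these libraries where they do the work, as an engineer would, in place of code of your own. Each camera call takes 0.05 s, during which the arm holds its last target. There are 200 camera calls.

## Working session

There is one attempt and no reset: what is moved stays moved. The work goes in short steps, Python scripts to look and compute and a tool call to move; the robot and the scene stay as the last step left them, time stands still between calls to the robot, and variables do not carry over. Pictures are saved under pics/ and viewed, about 8 in all and at most 12, crops included, and the job is handed in when it is done.

Besides the shell and the picture viewer there is one more tool, called as name([rows], argument=value, ...), one row to a line, values as JSON. carry_out: Moves the arm, as the interface text tells. Its arguments: {"type":"object","properties":{"increments":{"type":"array"},"gripper":{"type":"number"},"grip_force":{"type":"number"}},"required":["increments"]}

```bash
mkdir -p pics; ls; python3 - <<'E'
from cell import readout, eyes, job, robot
import cv2
print(readout.get_obs()); print(robot.tips_ahead)
for n in("side","top"):
    cv2.imwrite(f"pics/{n}0.png",eyes.grab_frame(n)); print(eyes.camera_params(n))
E
```

```text
pics
{'clock': 0.0, 'joints': array([-1.45879329e+00,  2.59319644e-01,  1.53603626e+00,  1.02076522e-06,
        1.34797482e+00, -2.02792043e-01]), 'dq': array([-0.00037984, -0.00022231,  0.00037065, -0.00148323, -0.00093273,
        0.00034934]), 'joint_torque': array([-4.94253491e-04, -4.37307966e+01, -2.84008276e+01,  7.17885769e-02,
        4.14069928e-02, -1.20112782e-04]), 'position': array([ 0.17029575, -0.52276147,  0.40394877]), 'ee_rot': array([-3.13989040e+00, -3.51030905e-04,  3.14794555e-01]), 'contact_force': array([ 0.44794933, -0.1361294 , -0.64963204]), 'wrist_torque': array([-0.00748959,  0.00276914, -0.00028893]), 'grip_width': 0.09300357481690846}
0.1861
{'fx': 506.2866415921006, 'fy': 506.2866415921006, 'cx': 279.76194985143474, 'cy': 207.8766497562538, 'D': array([-0.12549424,  0.        ,  0.        ,  0.        ,  0.        ]), 'eye': array([ 0.31667821, -0.50096518,  0.72901383]), 'rotation': array([-2.38965225, -0.00754793, -0.48849467])}
{'fx': 382.26136849902036, 'fy': 382.26136849902036, 'cx': 274.6487826606368, 'cy': 202.9606979285202, 'D': array([-0.04891086,  0.        ,  0.        ,  0.        ,  0.        ]), 'eye': array([0.52027822, 0.01045948, 0.73474065]), 'rotation': array([-3.0037683 ,  0.04128571, -1.54719996])}
```

View pics/top0.png

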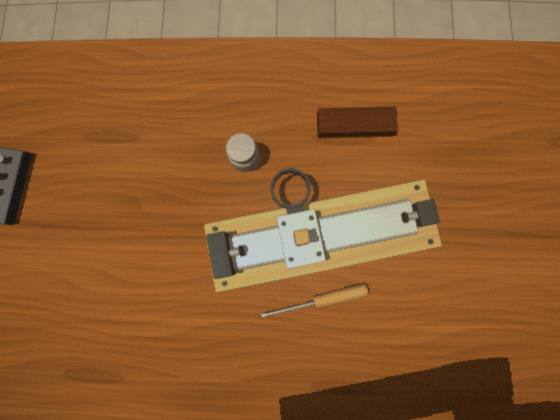

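View pics/side0.png

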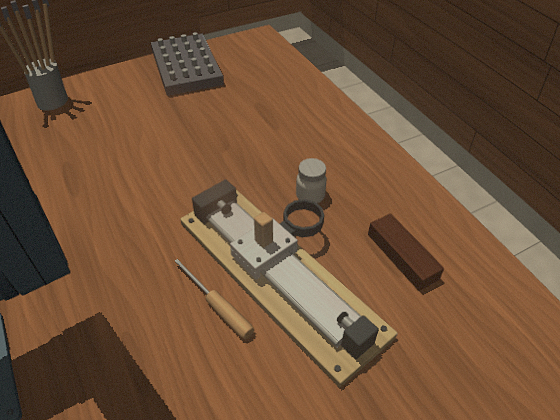

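The top view shows the board with corners near (205,222), (427,181), (440,243) and (217,291). The carriage grip is at (301,237), the ring at (291,189), the jar at (243,155), the neck block at (357,122) and the screwdriver at (315,300). The side view agrees: the carriage sits left of the middle, with the wide block at the far (left) end.

```bash
cat > h.py <<'E'
import numpy as np, cv2
from scipy.spatial.transform import Rotation as R
from cell import eyes
def ray(n,px):
    c=eyes.camera_params(n); K=np.array([[c['fx'],0,c['cx']],[0,c['fy'],c['cy']],[0,0,1]])
    u=cv2.undistortPoints(np.array(px,float).reshape(-1,1,2),K,c['D']).reshape(-1,2)
    return c['eye'],np.c_[u,np.ones(len(u))]@R.from_euler('xyz',c['rotation']).as_matrix().T
def onz(n,px,z):
    e,d=ray(n,px); return (e+d*((z-e[2])/d[:,2])[:,None])[:,:2]
def two(pa,pb):
    (e1,d1),(e2,d2)=ray('top',[pa]),ray('side',[pb])
    s=np.linalg.lstsq(np.c_[d1[0],-d2[0]],e2-e1,rcond=None)[0]
    a,b=e1+s[0]*d1[0],e2+s[1]*d2[0]; return (a+b)/2,np.linalg.norm(a-b)
E
python3 - <<'E'
from h import *
t=cv2.imread('pics/top0.png'); h=cv2.cvtColor(t,cv2.COLOR_BGR2HSV)
for p in [(215,260),(270,270),(380,190),(301,237),(340,297),(100,200)]: print(p,h[p[1],p[0]])
# board: yellow, lighter than bench
m=cv2.inRange(h,(17,90,120),(32,255,255))
m[:170]=0;m[300:]=0;m[:,:195]=0;m[:,450:]=0
m=cv2.morphologyEx(m,cv2.MORPH_OPEN,np.ones((3,3)))
cs=cv2.findContours(m,0,1)[0]; P=np.vstack([c for c in cs if cv2.contourArea(c)>150]).reshape(-1,2)
for z in [0.018]:
    w=onz('top',P,z); r=cv2.minAreaRect(w.astype(np.float32)*1000); print(z,r); print(cv2.boxPoints(r))
for sc,n in ((5,'top'),):
    a=t[170:300,195:450]; b=cv2.resize(a,None,fx=3,fy=3,interpolation=cv2.INTER_CUBIC)
    cm=cv2.resize(m[170:300,195:450],None,fx=1.5,fy=1.5); 
s=cv2.imread('pics/side0.png')[180:300,215:315]
g=cv2.resize(t[215:265,270:330],None,fx=6,fy=6,interpolation=cv2.INTER_CUBIC)
g2=cv2.resize(s,None,fx=4,fy=4,interpolation=cv2.INTER_CUBIC)[:300]
H=np.zeros((495+0,765,3),np.uint8)
H[:300,:360]=g; H[:300,362:762]=g2; H[300:495,:382]=cv2.cvtColor(cm,cv2.COLOR_GRAY2BGR)[:195,:382]
cv2.imwrite('pics/c1.png',H)
print('grip top',onz('top',[(301.5,237.5)],.12),'jar',onz('top',[(241,148)],.075),'ring',onz('top',[(291,189)],.065))
E
```

```text
(215, 260) [26 42 85]
(270, 270) [ 21 124 193]
(380, 190) [ 21 127 193]
(301, 237) [ 19 137 194]
(340, 297) [ 19 150 192]
(100, 200) [ 13 182 147]
0.018 ((532.7296752929688, -52.07160949707031), (187.10179138183594, 428.4903869628906), 12.68606185913086)
[[ 394.4124   136.39883]
 [ 488.5127  -281.6313 ]
 [ 671.04694 -240.54205]
 [ 576.94666  177.48807]]
grip top [[ 0.54994498 -0.00648216]] jar [[0.70933743 0.10243557]] ring [[0.63812459 0.01183513]]
```

View pics/c1.png

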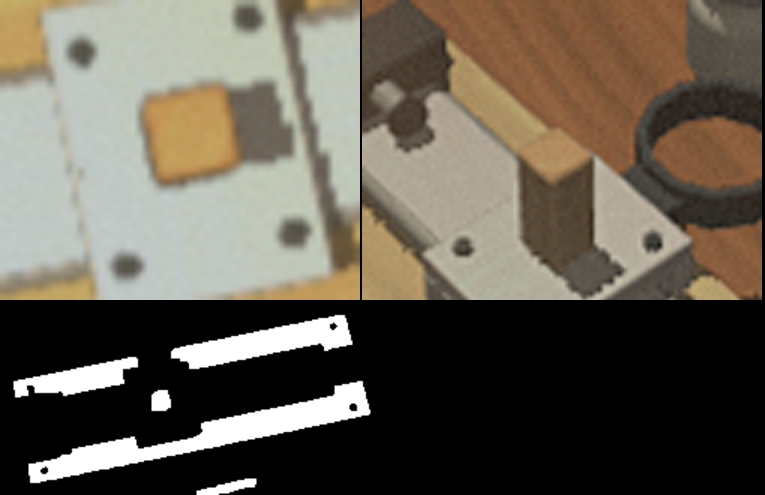

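The crop shows the grip's top at about (301.7,236.8) in the top view and (263.4,218.4) in the side view. The screwdriver handle got into the board mask, so I'll exclude it and refit.

```bash
python3 - <<'E'
from h import *
t=cv2.imread('pics/top0.png'); h=cv2.cvtColor(t,cv2.COLOR_BGR2HSV)
m=cv2.inRange(h,(17,90,120),(32,255,255))
m[:170]=0;m[300:]=0;m[:,:195]=0;m[:,450:]=0
g=m.copy()
m[275:300,300:375]=0
m=cv2.morphologyEx(m,cv2.MORPH_OPEN,np.ones((3,3)))
cs=cv2.findContours(m,0,1)[0]; P=np.vstack([c for c in cs if cv2.contourArea(c)>250]).reshape(-1,2)
w=onz('top',P,.018); r=cv2.minAreaRect(w.astype(np.float32)*1000); print(r,cv2.boxPoints(r).round())
n,l,st,ce=cv2.connectedComponentsWithStats(g); k=l[237,301]; gp=ce[k]; print('grip px',gp,st[k])
G=onz('top',[gp],.12)[0]; print('grip',G,'two',two(gp,(263.4,218.4)))
a=np.deg2rad(r[2] if r[2]<45 else r[2]-90); y=np.array([-np.sin(a),np.cos(a)]); x=np.array([np.cos(a),np.sin(a)])
C=np.array(r[0])/1e3; print('yaw',a,'grip in rail x,y',(G-C)@x,(G-C)@y)
for nm,p,z in(('jar',(241,148),.075),('ring',(291,189),.065)):
    q=onz('top',[p],z)[0]; print(nm,(q-C)@x,(q-C)@y)
E
```

```text
((560.471435546875, -45.809234619140625), (130.2144317626953, 428.49676513671875), 12.707956314086914) [[ 450.  149.]
 [ 544. -269.]
 [ 671. -240.]
 [ 577.  178.]]
grip px [301.54237288 236.69491525] [295 229  14  16 177]
grip [ 0.55123299 -0.00653115] two (array([ 0.55267883, -0.00712516,  0.11894546]), np.float64(0.003000975850196487))
yaw 0.22179567888041932 grip in rail x,y -0.0003716779065226181 0.040348214762077006
jar 0.17783051297247285 0.11186561585557263
ring 0.08843167066006977 0.039150037955648656
```

carry_out([
  [[0,0,0],0.093],
  [[0.0303,-0.0262,0],0],
  [[0.0303,-0.0262,0],0],
  [[0.0303,-0.0262,0],0],
  [[0.0303,-0.0262,0],0],
  [[0.0303,-0.0262,0],0],
  [[0.0303,-0.0262,0],0],
  [[0.0303,-0.0262,0],0],
  [[0.0303,-0.0262,0],0],
  [[0.0303,-0.0262,0],0],
  [[0.0303,-0.0262,0],0],
  [[0.0303,-0.0262,0],0],
  [[0.0303,-0.0262,0],0],
  [[0.0303,-0.0262,0],0],
  [[0.0303,-0.0262,0],0],
  [[0.0303,-0.0262,0],0],
  [[0.0303,-0.0262,0],0],
  [[0,0,0],0],
], gripper=1)

```text
clock: 2.35
position: [0.5519, -0.0055, 0.404]
ee_rot: [-3.141, 0.001, 0.225]
contact_force: [-0.1, -0.4, 0.8]
grip_width: 0.0928
```

carry_out([
  [[0,0.001,0.018],0.003],
  [[0,0,0.02],0],
  [[0,0,0.02],0],
  [[0,0,0.02],0],
  [[0,0,0.02],0],
  [[0,0,0.02],0],
  [[0,0,0.014],0],
  [[0,0,0.01],0],
  [[0,0,0],0],
])

```text
clock: 3.48
position: [0.551, -0.0086, 0.2622]
ee_rot: [-3.141, 0.001, 0.219]
contact_force: [0.1, 0.2, 0.2]
grip_width: 0.0931
```

```bash
python3 - <<'E'
from h import *
a=[cv2.resize(eyes.grab_frame('top')[150:310,190:450],(780,480))[:, :390*2//2*2], eyes.grab_frame('side')[150:390,170:410]]
cv2.imwrite('pics/t1.png',np.hstack([cv2.resize(a[0],(468,288)),cv2.resize(a[1],(288,288))]))
E
```

```text
(no output)
```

View pics/t1.png

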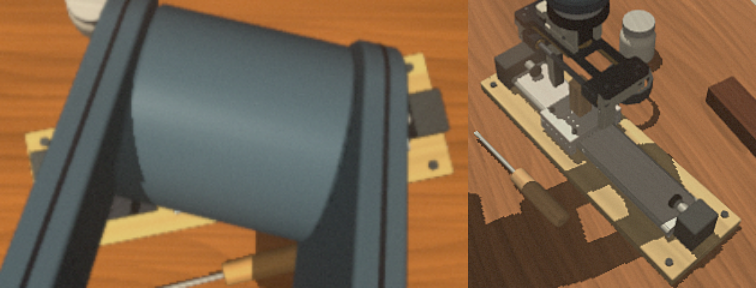

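The fingers straddle the grip along the rail, clear of everything. I'll close on it now.

carry_out([
  [[0,-0.002,0],0.0],
  [[0,0,0],0],
  [[0,0,0],0],
  [[0,0,0],0],
  [[0,0,0],0],
  [[0,0,0],0],
  [[0,0,0],0],
  [[0,0,0],0],
], gripper=-1, grip_force=30)

```text
clock: 4.58
position: [0.5508, -0.0064, 0.2627]
ee_rot: [-3.142, 0.0, 0.219]
contact_force: [0.2, 0.2, 0.2]
grip_width: 0.0239
```

carry_out([
  [[0,-0.0025,0],0],
  [[0,-0.0025,0],0],
])

```text
clock: 4.82
position: [0.5497, -0.0016, 0.2627]
ee_rot: [3.141, -0.0, 0.219]
contact_force: [-0.4, -2.6, -0.8]
grip_width: 0.0239
```

carry_out([
  [[0,-0.0025,0],0],
  [[0,-0.0025,0],0],
])

```text
clock: 5.08
position: [0.5486, 0.0035, 0.2627]
ee_rot: [3.141, 0.0, 0.219]
contact_force: [-0.3, -1.7, -1.6]
grip_width: 0.0242
```

carry_out([
  [[0,-0.0025,0],0],
  [[0,-0.0025,0],0],
])

```text
clock: 5.32
position: [0.5475, 0.0084, 0.2627]
ee_rot: [3.142, 0.0, 0.219]
contact_force: [-0.3, -2.4, -0.9]
grip_width: 0.0238
```

carry_out([
  [[0,-0.0025,0],0],
  [[0,-0.0025,0],0],
])

```text
clock: 5.58
position: [0.5464, 0.0133, 0.2627]
ee_rot: [3.142, 0.0, 0.219]
contact_force: [-0.0, -2.0, -0.8]
grip_width: 0.0237
```

carry_out([
  [[0,-0.0025,0],0],
  [[0,-0.0025,0],0],
])

```text
clock: 5.82
position: [0.5453, 0.0182, 0.2627]
ee_rot: [-3.142, 0.0, 0.219]
contact_force: [-0.5, -2.6, -1.0]
grip_width: 0.0237
```

carry_out([
  [[0,-0.0025,0],0],
  [[0,-0.0025,0],0],
])

```text
clock: 6.08
position: [0.5442, 0.023, 0.2627]
ee_rot: [-3.142, 0.0, 0.219]
contact_force: [0.4, -2.3, -1.1]
grip_width: 0.0241
```

carry_out([
  [[0,-0.0025,0],0],
  [[0,-0.0025,0],0],
])

```text
clock: 6.32
position: [0.5431, 0.0279, 0.2627]
ee_rot: [-3.142, 0.0, 0.219]
contact_force: [-0.3, -2.8, -1.4]
grip_width: 0.0241
```

carry_out([
  [[0,-0.0025,0],0],
  [[0,-0.0025,0],0],
])

```text
clock: 6.58
position: [0.542, 0.0328, 0.2627]
ee_rot: [-3.142, 0.0, 0.219]
contact_force: [0.3, -2.9, -0.9]
grip_width: 0.024
```

carry_out([
  [[0,-0.0025,0],0],
  [[0,-0.0025,0],0],
  [[0,-0.0025,0],0],
  [[0,-0.0025,0],0],
  [[0,-0.0025,0],0],
  [[0,-0.0025,0],0],
  [[0,-0.0025,0],0],
  [[0,-0.0025,0],0],
  [[0,-0.002,0],0],
  [[0,-0.002,0],0],
  [[0,-0.002,0],0],
  [[0,-0.001,0],0],
])

```text
clock: 8.07
position: [0.5362, 0.0591, 0.2627]
ee_rot: [-3.142, 0.0, 0.219]
contact_force: [-1.3, -3.1, -0.2]
grip_width: 0.0237
```

carry_out([
  [[0,-0.0015,0],0],
  [[0,-0.0015,0],0],
])

```text
clock: 8.32
position: [0.5355, 0.062, 0.2627]
ee_rot: [3.142, 0.0, 0.219]
contact_force: [-2.1, -3.5, 0.3]
grip_width: 0.0239
```

carry_out([
  [[0,-0.001,0],0],
  [[0,-0.001,0],0],
])

```text
clock: 8.57
position: [0.5351, 0.0636, 0.2627]
ee_rot: [3.141, 0.0, 0.219]
contact_force: [-2.7, -5.5, 0.0]
grip_width: 0.0237
```

carry_out([
  [[0,-0.001,0],0],
  [[0,-0.001,0],0],
  [[0,0,0],0],
])

```text
clock: 8.95
position: [0.5348, 0.0653, 0.2627]
ee_rot: [3.141, 0.0, 0.219]
contact_force: [-1.5, -6.7, -0.3]
grip_width: 0.0238
```

carry_out([
  [[0,-0.001,0],0],
  [[0,0,0],0],
  [[0,0,0],0],
])

```text
clock: 9.32
position: [0.5346, 0.0661, 0.2627]
ee_rot: [3.14, 0.0, 0.219]
contact_force: [-2.8, -7.8, -0.7]
grip_width: 0.0237
```

The left buffer is pressed at about 5 N, after taking off about 2 N of drag. Nothing tight showed from +40 to +112 mm. I'll go back to the right now, with dense readings below +50 mm.

carry_out([
  [[0,0.0015,0],0],
  [[0,0.002,0],0],
  [[0,0.003,0],0],
  [[0,0.003,0],0],
  [[0,0.003,0],0],
  [[0,0.003,0],0],
  [[0,0.003,0],0],
  [[0,0.003,0],0],
  [[0,0.003,0],0],
  [[0,0.003,0],0],
  [[0,0.003,0],0],
  [[0,0.003,0],0],
  [[0,0.003,0],0],
  [[0,0.003,0],0],
  [[0,0.003,0],0],
  [[0,0.003,0],0],
  [[0,0.003,0],0],
  [[0,0.003,0],0],
  [[0,0.003,0],0],
  [[0,0.003,0],0],
])

```text
clock: 11.82
position: [0.5471, 0.0105, 0.2627]
ee_rot: [-3.142, 0.0, 0.219]
contact_force: [-4.1, 1.4, -0.3]
grip_width: 0.0239
```

carry_out([
  [[0,0.0025,0],0],
  [[0,0.0025,0],0],
])

```text
clock: 12.08
position: [0.5481, 0.0056, 0.2627]
ee_rot: [-3.142, 0.0, 0.219]
contact_force: [-4.4, 1.4, -0.0]
grip_width: 0.0239
```

carry_out([
  [[0,0.0025,0],0],
  [[0,0.0025,0],0],
])

```text
clock: 12.32
position: [0.5492, 0.0008, 0.2627]
ee_rot: [-3.142, 0.0, 0.219]
contact_force: [-4.0, 2.4, -0.1]
grip_width: 0.0236
```

carry_out([
  [[0,0.0025,0],0],
  [[0,0.0025,0],0],
])

```text
clock: 12.58
position: [0.5503, -0.0041, 0.2627]
ee_rot: [-3.142, -0.0, 0.219]
contact_force: [-3.5, 1.8, 0.5]
grip_width: 0.0236
```

carry_out([
  [[0,0.0025,0],0],
  [[0,0.0025,0],0],
])

```text
clock: 12.82
position: [0.5514, -0.009, 0.2627]
ee_rot: [3.142, -0.0, 0.219]
contact_force: [-3.7, 1.4, -0.7]
grip_width: 0.0241
```

carry_out([
  [[0,0.0025,0],0],
  [[0,0.0025,0],0],
])

```text
clock: 13.08
position: [0.5525, -0.0139, 0.2627]
ee_rot: [3.142, -0.0, 0.219]
contact_force: [-3.7, 1.7, -0.9]
grip_width: 0.0237
```

carry_out([
  [[0,0.0025,0],0],
  [[0,0.0025,0],0],
])

```text
clock: 13.32
position: [0.5536, -0.0188, 0.2627]
ee_rot: [3.142, -0.0, 0.219]
contact_force: [-2.9, 1.4, -0.1]
grip_width: 0.0236
```

carry_out([
  [[0,0.0025,0],0],
  [[0,0.0025,0],0],
])

```text
clock: 13.58
position: [0.5547, -0.0236, 0.2627]
ee_rot: [3.142, -0.0, 0.219]
contact_force: [-2.9, 1.0, -0.4]
grip_width: 0.0237
```

carry_out([
  [[0,0.0025,0],0],
  [[0,0.0025,0],0],
])

```text
clock: 13.82
position: [0.5558, -0.0285, 0.2627]
ee_rot: [3.142, -0.0, 0.219]
contact_force: [-3.1, 1.0, -1.6]
grip_width: 0.024
```

carry_out([
  [[0,0.0025,0],0],
  [[0,0.0025,0],0],
])

```text
clock: 14.08
position: [0.5569, -0.0334, 0.2627]
ee_rot: [-3.142, -0.0, 0.219]
contact_force: [-2.7, 1.8, -1.4]
grip_width: 0.0241
```

carry_out([
  [[0,0.0025,0],0],
  [[0,0.0025,0],0],
])

```text
clock: 14.32
position: [0.5579, -0.0383, 0.2627]
ee_rot: [3.142, -0.0, 0.219]
contact_force: [-1.1, 2.8, -1.2]
grip_width: 0.0233
```

carry_out([
  [[0,0.002,0],0],
  [[0,0.002,0],0],
])

```text
clock: 14.58
position: [0.5588, -0.0422, 0.2627]
ee_rot: [3.142, -0.0, 0.219]
contact_force: [-2.4, 1.9, -2.6]
grip_width: 0.024
```

carry_out([
  [[0,0.002,0],0],
  [[0,0.002,0],0],
])

```text
clock: 14.82
position: [0.5597, -0.0461, 0.2627]
ee_rot: [3.142, -0.0, 0.219]
contact_force: [-1.8, 1.8, -1.4]
grip_width: 0.0235
```

carry_out([
  [[0,0.002,0],0],
  [[0,0.002,0],0],
])

```text
clock: 15.08
position: [0.5606, -0.05, 0.2628]
ee_rot: [3.142, -0.0, 0.219]
contact_force: [-0.7, 1.8, -2.8]
grip_width: 0.0235
```

carry_out([
  [[0,0.002,0],0],
  [[0,0.002,0],0],
])

```text
clock: 15.32
position: [0.5614, -0.0539, 0.2627]
ee_rot: [3.142, -0.0, 0.219]
contact_force: [-1.4, 1.4, -3.2]
grip_width: 0.0237
```

carry_out([
  [[0,0.002,0],0],
  [[0,0.002,0],0],
])

```text
clock: 15.58
position: [0.5623, -0.0578, 0.2627]
ee_rot: [3.142, -0.0, 0.219]
contact_force: [-0.7, 2.5, -3.2]
grip_width: 0.0238
```

carry_out([
  [[0,0.002,0],0],
  [[0,0.002,0],0],
])

```text
clock: 15.82
position: [0.5632, -0.0617, 0.2627]
ee_rot: [3.142, -0.0, 0.219]
contact_force: [-0.2, 2.7, -4.5]
grip_width: 0.0239
```

carry_out([
  [[0,0.002,0],0],
  [[0,0.002,0],0],
])

```text
clock: 16.08
position: [0.564, -0.0656, 0.2627]
ee_rot: [-3.142, -0.0, 0.219]
contact_force: [0.1, 2.4, -2.7]
grip_width: 0.0235
```

carry_out([
  [[0,0.002,0],0],
  [[0,0.002,0],0],
])

```text
clock: 16.32
position: [0.5649, -0.0695, 0.2627]
ee_rot: [-3.142, -0.0, 0.219]
contact_force: [0.8, 2.4, -4.2]
grip_width: 0.0237
```

carry_out([
  [[0,0.002,0],0],
  [[0,0.002,0],0],
])

```text
clock: 16.58
position: [0.5658, -0.0734, 0.2628]
ee_rot: [3.142, -0.0, 0.219]
contact_force: [1.8, 2.3, -3.5]
grip_width: 0.0239
```

carry_out([
  [[0,0.002,0],0],
  [[0,0.002,0],0],
])

```text
clock: 16.82
position: [0.5667, -0.0773, 0.2628]
ee_rot: [3.142, -0.0, 0.219]
contact_force: [0.9, 2.4, -4.7]
grip_width: 0.024
```

carry_out([
  [[0,0.002,0],0],
  [[0,0.002,0],0],
])

```text
clock: 17.08
position: [0.5675, -0.0812, 0.2628]
ee_rot: [3.142, -0.0, 0.219]
contact_force: [1.8, 2.9, -4.7]
grip_width: 0.0241
```

carry_out([
  [[0,0.002,0],0],
  [[0,0.002,0],0],
])

```text
clock: 17.32
position: [0.5684, -0.0851, 0.2628]
ee_rot: [3.142, -0.0, 0.219]
contact_force: [2.7, 3.0, -4.7]
grip_width: 0.0236
```

carry_out([
  [[0.0001,0.002,0.0001],0],
  [[0.0001,0.002,0.0001],0],
])

```text
clock: 17.58
position: [0.5693, -0.089, 0.2627]
ee_rot: [3.141, 0.0, 0.219]
contact_force: [-0.4, 2.5, -3.1]
grip_width: 0.024
```

carry_out([
  [[0,0.002,0],0],
  [[0,0.002,0],0],
])

```text
clock: 17.82
position: [0.5702, -0.0929, 0.2628]
ee_rot: [3.141, -0.0, 0.219]
contact_force: [1.2, 2.9, -1.0]
grip_width: 0.0242
```

carry_out([
  [[0,0.002,0],0],
  [[0,0.002,0],0],
])

```text
clock: 18.08
position: [0.571, -0.0964, 0.2627]
ee_rot: [-3.141, 0.0, 0.219]
contact_force: [-0.3, 6.6, 1.7]
grip_width: 0.024
```

carry_out([
  [[0,0.002,0],0],
  [[0,0.002,0],0],
])

```text
clock: 18.32
position: [0.5715, -0.0985, 0.2627]
ee_rot: [-3.137, 0.0, 0.219]
contact_force: [-1.3, 17.4, 4.5]
grip_width: 0.024
```

carry_out([
  [[0,0.002,0],0],
  [[0,0.002,0],0],
])

```text
clock: 18.58
position: [0.5722, -0.1014, 0.2627]
ee_rot: [-3.135, 0.001, 0.219]
contact_force: [-3.4, 17.5, 4.6]
grip_width: 0.0239
```

carry_out([
  [[0,0.002,0],0],
  [[0,0.002,0],0],
])

```text
clock: 18.82
position: [0.573, -0.1052, 0.2628]
ee_rot: [-3.136, 0.001, 0.22]
contact_force: [-2.1, 17.5, 6.1]
grip_width: 0.0234
```

carry_out([
  [[0,0.002,0],0],
  [[0,0.002,0],0],
])

```text
clock: 19.08
position: [0.574, -0.1097, 0.2627]
ee_rot: [-3.137, 0.001, 0.22]
contact_force: [-2.0, 14.2, 3.6]
grip_width: 0.0239
```

carry_out([
  [[0,0.002,0],0],
  [[0,0.002,0],0],
])

```text
clock: 19.32
position: [0.5752, -0.1149, 0.2628]
ee_rot: [-3.14, 0.0, 0.22]
contact_force: [0.4, 3.2, -0.9]
grip_width: 0.024
```

carry_out([
  [[0,0.002,0],0],
  [[0,0.002,0],0],
])

```text
clock: 19.58
position: [0.5763, -0.1204, 0.2627]
ee_rot: [3.141, -0.0, 0.219]
contact_force: [-1.3, 1.7, 0.5]
grip_width: 0.0239
```

carry_out([
  [[0,0.002,0],0],
  [[0,0.002,0],0],
])

```text
clock: 19.82
position: [0.5772, -0.1243, 0.2627]
ee_rot: [3.141, -0.0, 0.219]
contact_force: [-0.5, 2.1, 1.1]
grip_width: 0.024
```

carry_out([
  [[0,0.002,0],0],
  [[0,0.002,0],0],
])

```text
clock: 20.08
position: [0.5781, -0.1281, 0.2627]
ee_rot: [3.141, -0.0, 0.219]
contact_force: [-0.6, 2.0, 2.5]
grip_width: 0.0239
```

carry_out([
  [[0,0.002,0],0],
  [[0,0.002,0],0],
])

```text
clock: 20.32
position: [0.579, -0.132, 0.2628]
ee_rot: [3.141, -0.0, 0.219]
contact_force: [-0.3, 0.7, 3.9]
grip_width: 0.0239
```

The tight spot shows at TCP y of about -0.097 to -0.112. I'll carry on to the right buffer.

carry_out([
  [[0,0.0025,0],0],
  [[0,0.0025,0],0],
  [[0,0.0025,0],0],
  [[0,0.0025,0],0],
  [[0,0.0025,0],0],
  [[0,0.0025,0],0],
  [[0,0.002,0],0],
  [[0,0.001,0],0],
])

```text
clock: 21.32
position: [0.5829, -0.1496, 0.2627]
ee_rot: [3.141, -0.0, 0.219]
contact_force: [-1.4, 2.5, 6.3]
grip_width: 0.0234
```

carry_out([
  [[0,0.0015,0],0],
  [[0,0.0015,0],0],
])

```text
clock: 21.58
position: [0.5835, -0.1525, 0.2627]
ee_rot: [3.141, -0.0, 0.219]
contact_force: [-0.9, 2.2, 4.9]
grip_width: 0.0239
```

carry_out([
  [[0,0.001,0],0],
  [[0,0.001,0],0],
])

```text
clock: 21.82
position: [0.584, -0.1543, 0.2627]
ee_rot: [-3.142, -0.0, 0.219]
contact_force: [-1.4, 2.2, 5.2]
grip_width: 0.0244
```

carry_out([
  [[0,0.001,0],0],
  [[0,0,0],0],
])

```text
clock: 22.08
position: [0.5841, -0.1551, 0.2627]
ee_rot: [-3.141, -0.0, 0.219]
contact_force: [-1.0, 2.4, 5.2]
grip_width: 0.0234
```

carry_out([
  [[0,0.001,0],0],
  [[0,0.001,0],0],
])

```text
clock: 22.32
position: [0.5845, -0.1567, 0.2627]
ee_rot: [-3.141, -0.0, 0.219]
contact_force: [-1.5, 5.5, 6.4]
grip_width: 0.0238
```

carry_out([
  [[0,0.001,0],0],
  [[0,0,0],0],
])

```text
clock: 22.58
position: [0.5847, -0.1575, 0.2627]
ee_rot: [-3.14, 0.0, 0.219]
contact_force: [-1.0, 5.6, 6.0]
grip_width: 0.024
```

carry_out([
  [[0,0.001,0],0],
  [[0,0,0],0],
])

```text
clock: 22.82
position: [0.5849, -0.1583, 0.2627]
ee_rot: [-3.14, -0.0, 0.219]
contact_force: [-2.2, 6.8, 6.9]
grip_width: 0.024
```

carry_out([
  [[0,0.001,0],0],
  [[0,0,0],0],
  [[0,0,0],0],
])

```text
clock: 23.2
position: [0.5851, -0.1591, 0.2627]
ee_rot: [-3.14, 0.0, 0.219]
contact_force: [-1.7, 7.8, 7.6]
grip_width: 0.024
```

Both buffers are pressed. Now a fine pass back over the tight spot.

carry_out([
  [[0,-0.0015,-0.0001],0],
  [[0,-0.002,-0.0001],0],
  [[0,-0.0025,0],0],
  [[0,-0.0025,0],0],
  [[0,-0.0025,0],0],
  [[0,-0.0025,0],0],
  [[0,-0.0025,0],0],
  [[0,-0.0025,0],0],
  [[0,-0.0025,0],0],
  [[0,-0.0025,0],0],
  [[0,-0.0025,0],0],
  [[0,-0.0025,0],0],
  [[0,-0.0025,0],0],
  [[0,-0.0025,0],0],
  [[0,-0.0025,0],0],
  [[0,-0.0015,0],0],
  [[0,-0.001,0],0],
])

```text
clock: 25.32
position: [0.5768, -0.1224, 0.2628]
ee_rot: [3.142, -0.0, 0.219]
contact_force: [1.4, -2.8, 0.8]
grip_width: 0.0236
```

carry_out([
  [[0,-0.001,0],0],
  [[0,-0.001,0],0],
])

```text
clock: 25.58
position: [0.5764, -0.1206, 0.2628]
ee_rot: [3.142, -0.0, 0.219]
contact_force: [1.4, -1.2, 0.7]
grip_width: 0.0238
```

carry_out([
  [[0,-0.001,0],0],
  [[0,-0.001,0],0],
])

```text
clock: 25.82
position: [0.576, -0.1186, 0.2628]
ee_rot: [-3.142, -0.0, 0.219]
contact_force: [1.8, -1.8, 0.4]
grip_width: 0.0235
```

carry_out([
  [[0,-0.001,0],0],
  [[0,-0.001,0],0],
])

```text
clock: 26.08
position: [0.5755, -0.1166, 0.2627]
ee_rot: [3.142, -0.0, 0.219]
contact_force: [1.2, -2.5, -0.1]
grip_width: 0.0241
```

carry_out([
  [[0,-0.001,0],0],
  [[0,-0.001,0],0],
])

```text
clock: 26.32
position: [0.5751, -0.1149, 0.2627]
ee_rot: [3.141, -0.0, 0.219]
contact_force: [2.1, -4.6, -0.6]
grip_width: 0.024
```

carry_out([
  [[0,-0.001,0],0],
  [[0,-0.001,0],0],
])

```text
clock: 26.58
position: [0.5749, -0.1138, 0.2628]
ee_rot: [3.139, -0.0, 0.219]
contact_force: [3.7, -8.4, -2.9]
grip_width: 0.0237
```

carry_out([
  [[0,-0.001,0],0],
  [[0,-0.001,0],0],
])

```text
clock: 26.82
position: [0.5746, -0.1128, 0.2628]
ee_rot: [3.137, -0.0, 0.218]
contact_force: [2.7, -13.0, -3.8]
grip_width: 0.0236
```

carry_out([
  [[0,-0.001,0],0],
  [[0,-0.001,0],0],
])

```text
clock: 27.08
position: [0.5744, -0.1118, 0.2627]
ee_rot: [3.136, -0.001, 0.218]
contact_force: [3.8, -16.4, -5.6]
grip_width: 0.0243
```

carry_out([
  [[0,-0.001,0],0],
  [[0,-0.001,0],0],
])

```text
clock: 27.32
position: [0.574, -0.1102, 0.2628]
ee_rot: [3.135, -0.001, 0.218]
contact_force: [3.9, -17.8, -4.6]
grip_width: 0.024
```

carry_out([
  [[0,-0.001,0],0],
  [[0,-0.001,0],0],
])

```text
clock: 27.58
position: [0.5736, -0.1084, 0.2628]
ee_rot: [3.135, -0.001, 0.218]
contact_force: [3.9, -19.3, -6.8]
grip_width: 0.0238
```

carry_out([
  [[0,-0.001,0],0],
  [[0,-0.001,0],0],
])

```text
clock: 27.82
position: [0.5731, -0.1064, 0.2628]
ee_rot: [3.135, -0.001, 0.218]
contact_force: [4.5, -18.4, -4.7]
grip_width: 0.0238
```

carry_out([
  [[0,-0.001,0],0],
  [[0,-0.001,0],0],
])

```text
clock: 28.08
position: [0.5727, -0.1042, 0.2628]
ee_rot: [3.136, -0.001, 0.218]
contact_force: [3.4, -17.6, -4.6]
grip_width: 0.0242
```

carry_out([
  [[0,-0.001,0],0],
  [[0,-0.001,0],0],
])

```text
clock: 28.32
position: [0.5721, -0.1018, 0.2628]
ee_rot: [3.137, -0.001, 0.218]
contact_force: [2.1, -14.4, -3.6]
grip_width: 0.0234
```

carry_out([
  [[0,-0.001,0],0],
  [[0,-0.001,0],0],
])

```text
clock: 28.58
position: [0.5716, -0.0992, 0.2628]
ee_rot: [3.138, -0.0, 0.218]
contact_force: [2.5, -10.6, -2.7]
grip_width: 0.024
```

carry_out([
  [[0,-0.001,0],0],
  [[0,-0.001,0],0],
])

```text
clock: 28.82
position: [0.571, -0.0965, 0.2628]
ee_rot: [3.139, -0.0, 0.218]
contact_force: [2.5, -7.8, -2.1]
grip_width: 0.0238
```

Both passes agree. The half-height edges and the peaks are symmetric about a grip y of about -0.1053. I'll come back to it from the left in small steps.

carry_out([
  [[0,0.001,0],0],
  [[0,0.001,0],0],
  [[0,0.001,0],0],
  [[0,0.001,0],0],
  [[0,0.001,0],0],
  [[0,0.001,0],0],
  [[0,0.001,0],0],
  [[0,0.001,0],0],
])

```text
clock: 29.82
position: [0.5717, -0.0992, 0.2627]
ee_rot: [-3.134, 0.001, 0.22]
contact_force: [-1.0, 18.5, 7.4]
grip_width: 0.0242
```

carry_out([
  [[0,0.001,0],0],
  [[0,0.001,0],0],
])

```text
clock: 30.08
position: [0.5721, -0.1007, 0.2627]
ee_rot: [-3.133, 0.001, 0.22]
contact_force: [-1.1, 19.6, 6.3]
grip_width: 0.0239
```

carry_out([
  [[0,0.001,0],0],
  [[0,0.001,0],0],
  [[0,0.001,0],0],
  [[0,0.001,0],0],
])

```text
clock: 30.58
position: [0.5729, -0.1045, 0.2627]
ee_rot: [-3.133, 0.001, 0.22]
contact_force: [-1.1, 19.1, 6.3]
grip_width: 0.0236
```

```bash
cat > g.py <<'E'
from cell import readout
from scipy.spatial.transform import Rotation as R
o=readout.get_obs(); print(o['clock'],o['position'].round(5),o['ee_rot'].round(4),o['contact_force'].round(1),'grip',(o['position']+R.from_euler('xyz',o['ee_rot']).apply([0,0,.167])).round(5))
E
python3 g.py
```

```text
30.575 [ 0.57292 -0.10445  0.26271] [-3.1332e+00  1.0000e-03  2.1980e-01] [-1.1 19.1  6.3] grip [ 0.57245 -0.10313  0.09572]
```

carry_out([
  [[0,0.001,0],0],
  [[0,0.0007,0],0],
])

```text
clock: 30.82
position: [0.5733, -0.1063, 0.2627]
ee_rot: [-3.134, 0.001, 0.22]
contact_force: [-1.2, 18.7, 7.3]
grip_width: 0.0237
```

```bash
python3 g.py
```

```text
30.825 [ 0.57334 -0.10632  0.26271] [-3.1337e+00  1.0000e-03  2.1980e-01] [-1.2 18.7  7.3] grip [ 0.57289 -0.10506  0.09572]
```

carry_out([
  [[0,-0.001,0],0],
  [[0,0,0],0],
])

```text
clock: 31.08
position: [0.5733, -0.1064, 0.2627]
ee_rot: [-3.136, 0.001, 0.22]
contact_force: [-1.4, 13.4, 5.9]
grip_width: 0.0243
```

```bash
python3 g.py
```

```text
31.075 [ 0.57333 -0.10639  0.26272] [-3.136e+00  7.000e-04  2.197e-01] [-1.4 13.4  5.9] grip [ 0.573   -0.10549  0.09572]
```

carry_out([
  [[0,-0.001,0],0],
  [[0,-0.0005,0],0],
  [[0,-0.0005,0],0],
  [[0,0,0],0],
])

```text
clock: 31.58
position: [0.5732, -0.1058, 0.2627]
ee_rot: [-3.139, 0.0, 0.219]
contact_force: [0.8, 7.3, 2.9]
grip_width: 0.0239
```

```bash
python3 g.py
```

```text
31.575 [ 0.57317 -0.10583  0.26273] [-3.1386e+00  5.0000e-04  2.1940e-01] [0.8 7.3 2.9] grip [ 0.57298 -0.10536  0.09573]
```

carry_out([
  [[0,-0.0007,0],0],
  [[0,-0.0007,0],0],
  [[0,0,0],0],
])

```text
clock: 31.95
position: [0.5731, -0.1055, 0.2627]
ee_rot: [-3.14, 0.0, 0.219]
contact_force: [1.5, 6.3, 3.1]
grip_width: 0.0236
```

```bash
python3 g.py
```

```text
31.95 [ 0.57306 -0.10547  0.26271] [-3.140e+00  2.000e-04  2.189e-01] [1.5 6.3 3.1] grip [ 0.57298 -0.10522  0.09571]
```

carry_out([
  [[0,0,0],0],
  [[0,0,0],0],
  [[0,0,0],0],
  [[0,0,0],0],
  [[0,0,0],0],
  [[0,0,0],0],
], gripper=0.5)

```text
clock: 32.7
position: [0.5732, -0.1062, 0.2627]
ee_rot: [-3.142, 0.0, 0.219]
contact_force: [0.4, 0.6, -0.6]
grip_width: 0.069
```

```bash
python3 g.py
```

```text
32.7 [ 0.57321 -0.10624  0.26275] [-3.1416  0.      0.2188] [ 0.4  0.6 -0.6] grip [ 0.5732  -0.10624  0.09575]
```

carry_out([
  [[0,0,-0.01],0],
  [[0,0,-0.02],0],
  [[0,0,-0.02],0],
  [[0,0,-0.02],0],
  [[0,0,-0.02],0],
  [[0,0,-0.02],0],
  [[0,0,-0.02],0],
  [[0,0,-0.01],0],
  [[-0.03,0.026,0],0],
  [[-0.03,0.026,0],0],
  [[-0.03,0.026,0],0],
  [[-0.03,0.026,0],0],
  [[-0.03,0.026,0],0],
  [[-0.03,0.026,0],0],
  [[-0.03,0.026,0],0],
  [[-0.03,0.026,0],0],
  [[-0.03,0.026,0],0],
  [[-0.03,0.026,0],0],
  [[-0.03,0.026,0],0],
  [[0,0,0],0],
])

```text
clock: 35.2
position: [0.3116, -0.4589, 0.4024]
ee_rot: [-3.141, 0.001, 0.215]
contact_force: [0.8, 0.8, 0.5]
grip_width: 0.0696
```

```bash
python3 g.py; python3 - <<'E'
from h import *
t=eyes.grab_frame('top'); cv2.imwrite('pics/t2.png',t)
h=cv2.cvtColor(t,cv2.COLOR_BGR2HSV); g=cv2.inRange(h,(17,90,120),(32,255,255))
n,l,st,ce=cv2.connectedComponentsWithStats(g)
for k in range(1,n):
    if 80<st[k][4]<400: print(ce[k],st[k],onz('top',[ce[k]],.12))
E
```

```text
35.2 [ 0.31155 -0.45888  0.40244] [-3.1415e+00  6.0000e-04  2.1530e-01] [0.8 0.8 0.5] grip [ 0.31145 -0.45889  0.23544]
[363.2295082  223.98360656] [355 217  17  16 183] [[ 0.57354684 -0.10492391]]
[340.21776504 296.24068768] [314 286  52  22 349] [[ 0.45925248 -0.0684789 ]]
```

View pics/t2.png

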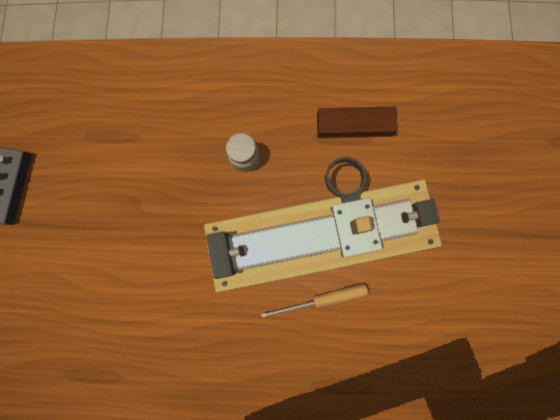

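The carriage is left with its grip at pixel (363,224), which is y = -0.105, matching the target of -0.1053. The jar (243,155), neck block and screwdriver have not moved, and the robot is clear, so I'm handing in.

```bash
python3 -c "
from cell import job; print(job.close_job())"
```

```text
the job is handed in; nothing more can be done
None
```

The carriage is standing on the tight spot, about 61 mm to the right of the rail's middle, and the gripper has let go and backed away. I handed the job in at about 35 s of the 58 s allowed.

- **Left buffer:** I slid the carriage to the left end first and pressed the buffer with about 5 N.
- **Right buffer:** I then slid it all the way back and pressed the right buffer with about 6 N. Both figures are the force reading less about 2 N of drag.
- **Tight spot:** Drag rose to about 17–19 N as read at the wrist. Crossing it from both directions, the rising edges, falling edges and peaks all centred on a grip position of y ≈ -0.105 m.
- **Final check:** The last top view puts the grip at y = -0.1049 m, within about 0.5 mm of that centre (the camera is good to about 2 mm). The jar, block and screwdriver look unmoved.
- **Not quite as intended:** About 6 N was still on the wrist when I opened the gripper, because I had not fully eased the load off. The free tool then settled about 0.8 mm to the right, but the picture shows no matching shift of the carriage.

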